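# Run the welding turntable: select the gear, then hold the dead-man paddle at half travel

### The job

Get the welding turntable's drive running: first throw the gear lever out of neutral into the end notch that has the standing setup pin beside it, and let go of it there. Then press the dead-man paddle down to half of its travel - it must never go to the bottom, which trips the drive - and keep it there: finish while still holding it steadily half-way down. Leave the other things on the table alone.

Things in the scene. Friction and masses are not known exactly. Their poses are not given: they have to be found in the camera images.
- gearbox: Fixed grey gearbox, 110 (x) x 190 (y) x 85 mm high, foot 130 x 210 mm, boss on its +y end. Origin: centre of the underside, z up. The gear lever stands up from its top, before a quadrant plate with three notches (150 mm high), and swings along the gearbox's y about an axis along its x, 90 mm above the origin, between steel cheeks 105 mm high. Left or right of the robot's centre line, yaw up to 0.4 rad.
- gear_lever (a joint): Gear lever angle, rad. 0 = upright (neutral), positive leans to the gearbox's +y; the end notches are at its stops, +0.45 and -0.45. The ball is a weight: within about 0.2 of upright friction keeps the lever where it is, beyond about 0.3 it drops on into the end notch by itself and stays there. Throwing it takes about 1 N at the ball. Starts within 0.15 of upright.
- lever_ball (a point): Solid steel ball, 36 mm diameter, on top of the gear lever (10 mm steel rod). This point: ball centre, 110 mm from the pivot: 200 mm above the table in neutral; 189 mm in an end notch, 48 mm to the side along the gearbox's y. Grip it from above or push it sideways.
- setup_pin: Steel setup pin standing on the gearbox top, 32 mm tall (top 117 mm above the table), 6 mm shank, 18 mm disc head. It marks the notch to use: it stands at x = +38 mm, y = +48 or -48 mm in the gearbox frame. Origin: its foot; axes parallel to the gearbox's. With the lever in that notch the ball has the pin's y.
- blank_plug: Flat steel plug, 16 mm diameter, 3 mm high, in the pin hole beside the other end notch (the wrong one). Origin: its underside.
- deadman: Dead-man unit fixed to the table, on the other side from the gearbox, yaw up to 0.5 rad. Foot 170 (x) x 90 (y) x 8 mm, grey body up to 30 mm, hinge cheeks 90 mm high at the +x end. Origin: centre of the underside. Hinge axis along its y at x = +60 mm, z = 78 mm; the paddle reaches from there to -x, sloping up. A slim 95 mm post on the +y side carries two marks around half travel.
- paddle (a joint): Angle by which the spring-loaded paddle is pressed, rad. 0 = fully up (rest), 0.40 = bottom stop (trips the drive), 0.20 = half travel. The spring returns it when let go. Pressing at the pad takes about 3 N to start and about 6 N at half travel.
- paddle_pad (a point): Black rubber pad, 42 x 46 x 12 mm, on the paddle's free end. This point: centre of its top face, 115 mm along the paddle from the hinge; about 111 mm above the table at rest, 88 mm at half travel, 65 mm at the bottom stop. At rest it slopes 0.20 rad, the free end higher; level at half travel. Press it straight down from above, say with shut fingers.
- magnet: Bystander: loose magnetic welding square, two red plates house-shaped, about 80 x 60 x 18 mm over all, lying flat. Origin: underside.
- tube: Bystander: loose upright piece of steel tube, 40 mm diameter, 70 mm tall. Origin: centre of its underside.
- wire_brush: Bystander: loose hand brush with wooden handle lying flat beyond the work, about 0.75 to 0.8 m from the robot. Origin: underside.

How it is judged:
By the outcome, as a careful person would: the job done as asked, in the order asked, and still so for the second after the job is handed in, while the arm keeps its last pose, push and grip.
It also fails if it takes over 48 s, if anything falls off the work surface, if the arm or the gripper's body presses on something with over 40 N, if the wrist force passes 120 N, or if a joint passes its speed limit or range.

### The arm

A 6-joint arm with a two-finger parallel gripper is mounted at the origin on the work surface. World frame = base frame: x ahead of the robot, y to its left, z up, the work surface at z = 0. Lengths are in mm, angles in rad, forces in N, time in s.
With the tool pointing down it reaches from about 325 to 900 mm from the base axis. Payload 6.1 kg.
Tool frame: the origin (TCP) lies at the very end of the fingers, on their centre line; the grasp point (between the pads) lies 19 mm behind it; z points along the fingers, y is the direction in which the jaws open and shut (so a half turn about z gives the same grasp; the last joint's range is limited). The gripper opens to 85 mm and grips with 20 to 120 N. Pads are 22 mm wide; open, the fingers measure 114 mm over their backs; the gripper's body (76 mm by 85 mm) begins 54 mm behind the grasp point. The pads swing forward as they close: fully open they stand 13 mm farther back than shut.
Start: joints at [1.007, 0.22, 1.526, -0, 1.395, -0.126], TCP at [264.965, 566.047, 198.8] pointing down, gripper open.
Joint ranges: [-2.98, 2.98], [-0.91, 2.08], [0.09, 2.57], [-1.24, 4.39], [0.2, 2.65], [-2.68, 2.68]. Speed limits (rad/s): [2.57, 2.57, 3.01, 3.14, 3.14, 3.14].

### API

Orientations are given as a 3x3 rotation matrix whose columns are the frame's x, y, z axes.
In Python, from bench import manip gives the robot as it stands.
- The arm moves only by the tool jog_arm, never from a script. Its argument "targets" is a list of rows, each an object of numbers: "x", "y", "z": the shift along the tool's x, y, z in cm; "wx", "wy", "wz": the turn, a rotation vector about the tool's x, y, z in degrees; "hand": the opening, from 0 (shut) to 1 (fully open). A call has 1 to 20 rows; each row is the pose to reach, as a shift and turn from the pose commanded when the call began, along the tool's axes at that moment; what a row does not reach only later rows make up. A row lasts 1/10 s, in which the tool goes at most 50 mm and 8.59 degrees, less where a joint would pass 70% of its speed; a pose out of reach is approached as far as the arm can. A call with a gripper value outside its range is refused whole. The fingers move at their own pace and stop on an object; "force" is the grip in N (left out, the last holds). Time passes only in rows, so rows that repeat a pose let the fingers close. It gives the time, the measured TCP pose, the force and the opening at its end, in the units of the state.
- manip.state(): the state, without advancing time (a new reading comes with each control period).
- manip.get_image(name): name is "scene" or "top" or "wrist"; returns (picture, depth): 384x512x3 uint8, red, green, blue; 384x512 float32, mm along the optical axis (not along the pixel's ray), 0 where there is no reading.
- manip.camera_model(name): a dict with "fovy" (degrees; the focal length in pixels is half the picture's height over the tangent of half this angle, whatever the lens; pixels are square), "cx", "cy" (the principal point, pixels), "T" (4x4, takes a point from camera to world coordinates); the wrist camera has in their place "tool_from_camera" (4x4, takes a point from camera to tool coordinates, whose origin is the TCP and whose axes are the flange's). Camera axes: x right, y down, z forward; pixel columns grow to the right and rows downward; lengths in mm; the calibration is good to about 2 mm. The wrist camera is an equidistant fisheye: a pixel r from the principal point sees the ray r / f radians off the axis. A picture is of the moment at which its call begins: read the wrist's pose just before it. camera_model takes no time and is no camera call.
- manip.close_job(): hands the job in, once; it reports no verdict.
Trained networks look in the newest picture that a camera, given by its name, has taken for a name from the list of things; names that differ only in an ending like _2 or _b are one class to them, and where a whole thing is asked for, a point or a joint stands for the part that bears it (a point fixed in the world has none). Each returns a list of dicts, best first, with "conf" (0 to 1); they miss things now and then, are a little off and sometimes report something else, mostly with a low value. They report only what shows in the picture. A call takes as long as a camera call.
- manip.look_for(query, camera): "at" ([row, column] in pixels, amid what is visible of it).
- manip.cut_out(query, camera): "region" (384x512 bool, what is visible of it) and "at" ([row, column] in pixels, amid what is visible of it).
- manip.landmark_of(query, camera): "at" ([row, column] in pixels: a listed point, or the origin of a listed thing).
The state is a dict: "time": time; "joint_positions": joint angles; "dq": joint speeds; "joint_efforts": joint torques, N m; "ee_pos": TCP position; "tcp_rot": TCP orientation; "wrist_force": force on the tool from outside, world axes, zero at the start; "ft_torque": the same for the moment, N m; "gripper_width": finger opening in mm.
Only numpy, scipy, OpenCV 4.12 (cv2) and the standard library are available. Lean on these libraries where they do the work, as an engineer would, in place of code of your own. Each camera call takes 0.05 s, during which the arm holds its last target.

## Working session

There is one attempt and no reset: what is moved stays moved. The work goes in short steps, Python scripts to look and compute and a tool call to move; the robot and the scene stay as the last step left them, time stands still between calls to the robot, and variables do not carry over. Pictures are saved under pics/ and viewed, and the job is handed in when it is done.

Besides the shell and the picture viewer there is one more tool, called after "Emit:" as name(argument=value, ...), one argument or row to a line, values as JSON. jog_arm: Moves the arm, as the interface text tells. Its arguments: {"type":"object","properties":{"targets":{"type":"array","items":{"type":"object","properties":{"x":{"type":"number"},"y":{"type":"number"},"z":{"type":"number"},"wx":{"type":"number"},"wy":{"type":"number"},"wz":{"type":"number"},"hand":{"type":"number"}}}},"force":{"type":"number"}},"required":["targets"]}

```bash
ls; mkdir -p pics; cat > h.py <<'E'
import numpy as np, cv2, json
from bench import manip
def px2w(name,r,c,depth):
    m=manip.camera_model(name); f=192/np.tan(np.radians(m['fovy'])/2)
    p=np.array([(c-m['cx'])/f*depth,(r-m['cy'])/f*depth,depth,1]); return (np.array(m['T'])@p)[:3]
def w2px(name,p):
    m=manip.camera_model(name); f=192/np.tan(np.radians(m['fovy'])/2)
    q=np.linalg.inv(np.array(m['T']))@np.r_[p,1]; return q[1]/q[2]*f+m['cy'],q[0]/q[2]*f+m['cx'],q[2]
def cloud(name,d):
    m=manip.camera_model(name); f=192/np.tan(np.radians(m['fovy'])/2)
    r,c=np.mgrid[:384,:512]
    P=np.stack([(c-m['cx'])/f*d,(r-m['cy'])/f*d,d,np.ones_like(d)],-1)@np.array(m['T']).T
    P=P[...,:3]; P[d<=0]=np.nan; return P
E
python3 - <<'E'
from h import *
s=manip.state(); print(s)
for n in ['scene','top']:
    i,d=manip.get_image(n); np.savez(f'{n}0.npz',i=i,d=d); cv2.imwrite(f'pics/{n}0.png',i[...,::-1])
    print(n,manip.camera_model(n))
    for q in ['lever_ball','setup_pin','blank_plug','gearbox','deadman','paddle_pad']:
        try:
            for o in manip.landmark_of(q,n)[:2]:
                r,c=o['at']; print(q,o['conf'],r,c,px2w(n,r,c,d[int(r),int(c)]).round(1) )
        except Exception as e: print(q,e)
E
```

```text
pics
{'time': 0.0, 'joint_positions': array([ 1.00690674e+00,  2.21231872e-01,  1.52764376e+00, -4.02881978e-07,
        1.39468954e+00, -1.26085376e-01]), 'dq': array([ 0.00185426, -0.00318037, -0.00125033,  0.00065854,  0.0006934 ,
        0.00066449]), 'joint_efforts': array([ 4.74258286e-04, -4.96902180e+01, -3.89394200e+01, -4.07528398e-05,
        1.11160267e-02,  1.21568530e-05]), 'ee_pos': array([264.59843237, 565.4751908 , 197.67846351]), 'tcp_rot': array([[-9.05684653e-01,  4.23950702e-01, -1.05393237e-03],
       [ 4.23951940e-01,  9.05683152e-01, -1.66735124e-03],
       [ 2.47654064e-04, -1.95691110e-03, -9.99998055e-01]]), 'wrist_force': array([-0.29613986,  0.74532043, -0.07369075]), 'ft_torque': array([ 0.01865203, -0.0106132 ,  0.03088136]), 'gripper_width': 85.69227746717438}
scene {'fovy': 42.9699095278327, 'cx': 261.00196667637556, 'cy': 191.29207809207318, 'T': array([[ 3.26394580e-01,  5.80450253e-01, -7.46018822e-01,
         1.33954755e+03],
       [ 9.45007718e-01, -1.83131265e-01,  2.70967437e-01,
        -2.72389313e+02],
       [ 2.06637473e-02, -7.9343584
[... 399 characters left out ...]
6.5 336.1 [502.2 219.2 109.7]
top {'fovy': 42.238265040873884, 'cx': 254.07352542167456, 'cy': 199.4318222549151, 'T': array([[ 1.85213321e-02, -9.95964934e-01,  8.78112185e-02,
         4.81834124e+02],
       [-9.99780419e-01, -1.75878734e-02,  1.13921664e-02,
        -3.20031738e-02],
       [-9.80178564e-03, -8.80029349e-02, -9.96071990e-01,
         1.30342277e+03],
       [ 0.00000000e+00,  0.00000000e+00,  0.00000000e+00,
         1.00000000e+00]])}
lever_ball 0.65 217.7 350.0 [ 541.2 -197.6  217.6]
setup_pin 0.51 218.7 168.2 [537.4 221.5  98.4]
setup_pin 0.5 205.8 331.2 [ 574.7 -171.6  113.1]
gearbox 0.73 224.5 344.8 [ 531.8 -209.6   82. ]
deadman 0.69 217.5 169.1 [540.6 220.4  93. ]
```

View pics/scene0.png

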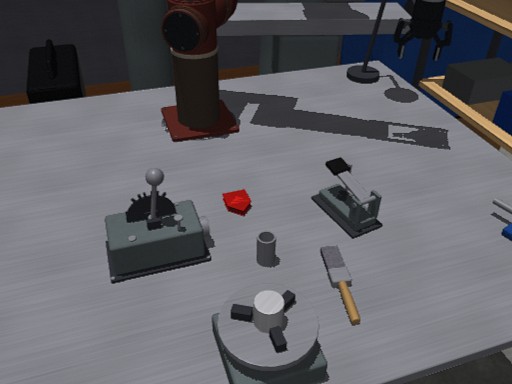

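View pics/top0.png

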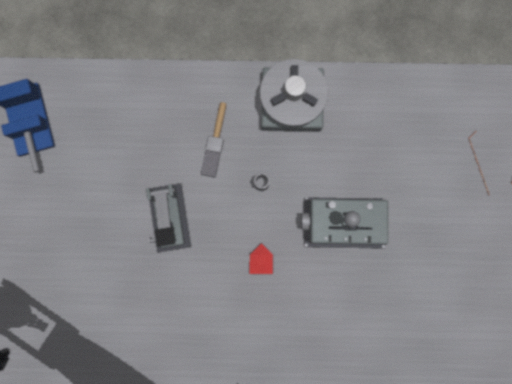

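The scene shows the gearbox (boss at about 225,205), ball at 178,153 and deadman pad at 165,338. I'll zoom in and fit the poses.

```bash
python3 - <<'E'
from h import *
s=np.load('scene0.npz');t=np.load('top0.npz')
a=cv2.resize(s['i'][160:280,95:225],None,fx=4,fy=4,interpolation=2)
b=cv2.resize(t['i'][180:260,290:400],None,fx=4,fy=4,interpolation=2)
w=np.zeros((max(a.shape[0],b.shape[0]),0,3),np.uint8)
cv2.imwrite('pics/za.png',a[...,::-1]);cv2.imwrite('pics/zb.png',b[...,::-1])
b=cv2.resize(t['i'][175:260,135:200],None,fx=6,fy=6,interpolation=2);cv2.imwrite('pics/zc.png',b[...,::-1])
T=cloud('top',t['d']);S=cloud('scene',s['d'])
# rect fits of top camera
def rect(P,lo,hi,box):
    P=P.reshape(-1,3); k=(P[:,2]>lo)&(P[:,2]<hi)&(P[:,0]>box[0])&(P[:,0]<box[1])&(P[:,1]>box[2])&(P[:,1]<box[3])
    Q=P[k]; return Q
Q=rect(T,72,95,(430,680,-360,-100)); print(len(Q),np.median(Q[:,2]),cv2.minAreaRect(Q[:,:2].astype(np.float32)))
Q=rect(T,5,35,(420,700,120,320)); print(len(Q),cv2.minAreaRect(Q[:,:2].astype(np.float32)))
Q=rect(T,5,200,(420,700,120,320)); print(len(Q),cv2.minAreaRect(Q[:,:2].astype(np.float32)))
for nm,P in(('top',T),('scene',S)):
    Q=rect(P,186,230,(430,680,-360,-100)); print(nm,'ball',len(Q),Q.mean(0),Q.min(0),Q.max(0))
    Q=rect(P,98,150,(430,680,140,300)); print(nm,'pad',len(Q),Q.mean(0))
for r,c in((205,332),(206,369)): print(r,c,T[r-3:r+4,c-3:c+4,2].round(0))
E
```

```text
3085 84.28433149829311 ((540.5382690429688, -221.6778106689453), (110.14582061767578, 190.22972106933594), 0.11030980944633484)
1445 ((560.1394653320312, 219.80294799804688), (199.2677001953125, 279.5840148925781), 89.98570251464844)
2501 ((560.1394653320312, 219.80294799804688), (199.2677001953125, 279.5840148925781), 89.98570251464844)
top ball 209 [ 539.66365341 -203.58502395  209.89700633] [ 523.74250992 -222.36511125  194.17524341] [ 557.01355805 -187.86473784  218.75770648]
top pad 397 [498.03308153 226.69312558 108.77606133]
scene ball 264 [ 551.13141188 -205.65281864  205.48513429] [ 532.97808076 -222.23062604  186.26713776] [ 561.3185189  -187.59130276  217.62735174]
scene pad 329 [503.1581529  225.74582416 107.45488162]
205 332 [[ 82. 118. 113. 115. 119. 121. 114.]
 [117. 117. 115. 116. 120. 117. 116.]
 [117. 120. 117. 117. 123. 116. 115.]
 [119. 119. 113. 116. 115. 115. 117.]
 [119. 120. 118. 114. 116. 114. 116.]
 [ 83. 116. 117. 118. 117. 117.  78.]
 [ 86.  84.  87.  84.  83.  84.  82.]]
206 369 [[86. 80. 89. 88. 86. 89. 84.]
 [84. 86. 86. 88. 87. 88. 88.]
 [83. 82. 89. 89. 88. 88. 88.]
 [85. 89. 86. 87. 84. 92. 88.]
 [81. 86. 89. 88. 84. 86. 85.]
 [87. 88. 86. 86. 87. 83. 88.]
 [86. 84. 85. 84. 86. 82. 85.]]
```

View pics/za.png

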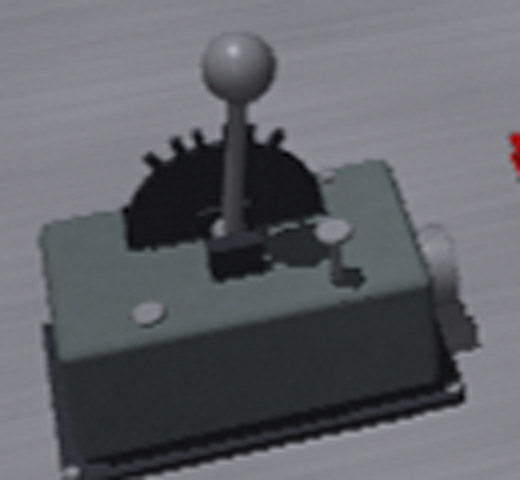

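View pics/zb.png

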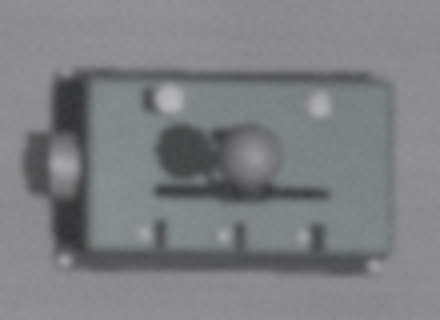

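View pics/zc.png

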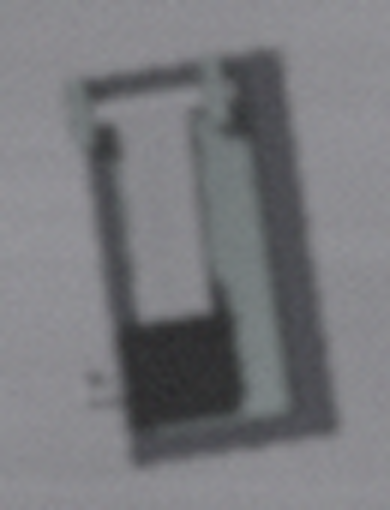

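Pin is on the boss side (+y); the gearbox is at (540,-222), yaw about 0. The lever is already at about +0.15. I'll move over to its -y side with the fingers shut.

Emit:
jog_arm(
  targets=[
    {"x": -3,"y": -3,"z": -5,"wz": 5,"hand": 0},
    {"x": -61.3,"y": -65.9,"z": -13,"wz": 65,"hand": 0},
    {"x": -61.3,"y": -65.9,"z": -13,"wz": 65,"hand": 0},
    {"x": -61.3,"y": -65.9,"z": -13,"wz": 65,"hand": 0},
    {"x": -61.3,"y": -65.9,"z": -13,"wz": 65,"hand": 0},
    {"x": -61.3,"y": -65.9,"z": -13,"wz": 65,"hand": 0},
    {"x": -61.3,"y": -65.9,"z": -13,"wz": 65,"hand": 0},
    {"x": -61.3,"y": -65.9,"z": -13,"wz": 65,"hand": 0},
    {"x": -61.3,"y": -65.9,"z": -13,"wz": 65,"hand": 0},
    {"x": -61.3,"y": -65.9,"z": -13,"wz": 65,"hand": 0},
    {"x": -61.3,"y": -65.9,"z": -13,"wz": 65,"hand": 0},
    {"x": -61.3,"y": -65.9,"z": -13,"wz": 65,"hand": 0},
    {"x": -61.3,"y": -65.9,"z": -13,"wz": 65,"hand": 0},
    {"x": -61.3,"y": -65.9,"z": -13,"wz": 65,"hand": 0},
    {"x": -61.3,"y": -65.9,"z": -13,"wz": 65,"hand": 0},
    {"x": -61.3,"y": -65.9,"z": -13,"wz": 65,"hand": 0},
    {"x": -61.3,"y": -65.9,"z": -13,"wz": 65,"hand": 0},
    {"x": -61.3,"y": -65.9,"z": -13,"wz": 65,"hand": 0},
    {"x": -61.3,"y": -65.9,"z": -13,"wz": 65,"hand": 0},
    {"x": -61.3,"y": -65.9,"z": -13,"wz": 65,"hand": 0},
  ],
)

```text
$.targets[0]: bad value
```

Emit:
jog_arm(
  targets=[
    {"x": 0,"y": 0,"z": -4,"wx": 0,"wy": 0,"wz": 0,"hand": 0.0},
  ],
)

```text
time: 0.8
ee_pos: [262.9, 562.7, 232.3]
tcp_rot: [[-0.906, 0.424, -0.007], [0.424, 0.906, -0.01], [0.002, -0.012, -1.0]]
wrist_force: [-0.3, 0.6, -1.4]
gripper_width: 73.1
```

Emit:
jog_arm(
  targets=[
    {"x": -61.3,"y": -65.9,"z": -9,"wx": 0,"wy": 0,"wz": 65,"hand": 0},
    {"x": -61.3,"y": -65.9,"z": -9,"wx": 0,"wy": 0,"wz": 65,"hand": 0},
    {"x": -61.3,"y": -65.9,"z": -9,"wx": 0,"wy": 0,"wz": 65,"hand": 0},
    {"x": -61.3,"y": -65.9,"z": -9,"wx": 0,"wy": 0,"wz": 65,"hand": 0},
    {"x": -61.3,"y": -65.9,"z": -9,"wx": 0,"wy": 0,"wz": 65,"hand": 0},
    {"x": -61.3,"y": -65.9,"z": -9,"wx": 0,"wy": 0,"wz": 65,"hand": 0},
    {"x": -61.3,"y": -65.9,"z": -9,"wx": 0,"wy": 0,"wz": 65,"hand": 0},
    {"x": -61.3,"y": -65.9,"z": -9,"wx": 0,"wy": 0,"wz": 65,"hand": 0},
    {"x": -61.3,"y": -65.9,"z": -9,"wx": 0,"wy": 0,"wz": 65,"hand": 0},
    {"x": -61.3,"y": -65.9,"z": -9,"wx": 0,"wy": 0,"wz": 65,"hand": 0},
    {"x": -61.3,"y": -65.9,"z": -9,"wx": 0,"wy": 0,"wz": 65,"hand": 0},
    {"x": -61.3,"y": -65.9,"z": -9,"wx": 0,"wy": 0,"wz": 65,"hand": 0},
    {"x": -61.3,"y": -65.9,"z": -9,"wx": 0,"wy": 0,"wz": 65,"hand": 0},
    {"x": -61.3,"y": -65.9,"z": -9,"wx": 0,"wy": 0,"wz": 65,"hand": 0},
    {"x": -61.3,"y": -65.9,"z": -9,"wx": 0,"wy": 0,"wz": 65,"hand": 0},
    {"x": -61.3,"y": -65.9,"z": -9,"wx": 0,"wy": 0,"wz": 65,"hand": 0},
    {"x": -61.3,"y": -65.9,"z": -9,"wx": 0,"wy": 0,"wz": 65,"hand": 0},
    {"x": -61.3,"y": -65.9,"z": -9,"wx": 0,"wy": 0,"wz": 65,"hand": 0},
  ],
)

```text
time: 2.6
ee_pos: [539.7, -288.5, 328.7]
tcp_rot: [[0.002, 1.0, 0.0], [1.0, -0.002, -0.0], [-0.0, 0.0, -1.0]]
wrist_force: [0.8, 0.6, 1.0]
gripper_width: -0.0
```

Emit:
jog_arm(
  targets=[
    {"x": 0,"y": 0,"z": 5,"wx": 0,"wy": 0,"wz": 0,"hand": 0},
    {"x": 0,"y": 0,"z": 10,"wx": 0,"wy": 0,"wz": 0,"hand": 0},
    {"x": 0,"y": 0,"z": 14.4,"wx": 0,"wy": 0,"wz": 0,"hand": 0},
    {"x": 2,"y": 0,"z": 14.4,"wx": 0,"wy": 0,"wz": 0,"hand": 0},
    {"x": 4,"y": 0,"z": 14.4,"wx": 0,"wy": 0,"wz": 0,"hand": 0},
    {"x": 4.5,"y": 0,"z": 14.4,"wx": 0,"wy": 0,"wz": 0,"hand": 0},
    {"x": 4.5,"y": 0,"z": 14.4,"wx": 0,"wy": 0,"wz": 0,"hand": 0},
  ],
)

```text
time: 3.3
ee_pos: [541.4, -240.8, 188.0]
tcp_rot: [[-0.001, 1.0, 0.005], [1.0, 0.001, -0.003], [-0.003, 0.005, -1.0]]
wrist_force: [0.0, -0.1, -0.1]
gripper_width: 0.0
```

```bash
python3 - <<'E'
from h import *
print(manip.state()['ee_pos'],manip.state()['wrist_force'])
i,d=manip.get_image('scene')
cv2.imwrite('pics/s1.png',cv2.resize(i[120:280,75:235],None,fx=3.5,fy=3.5,interpolation=2)[...,::-1])
E
```

```text
[ 541.41800206 -240.76166108  188.00950404] [ 0.00537275 -0.10421285 -0.07997513]
```

View pics/s1.png

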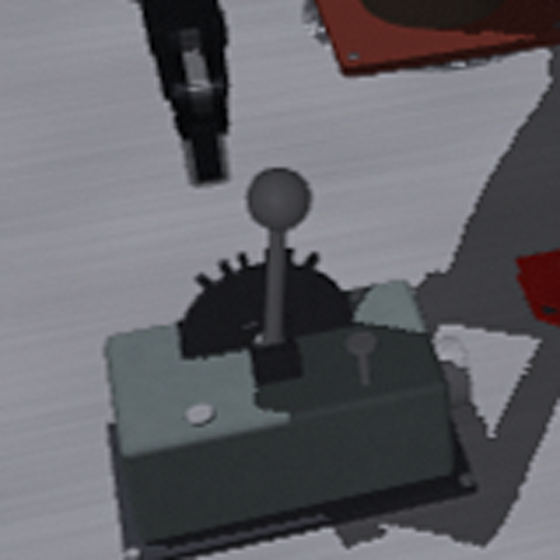

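The shut fingers stand just left of the ball and at its height, so I'll push it along +y.

Emit:
jog_arm(
  targets=[
    {"x": 0.5,"y": 0,"z": 0.3,"wx": 0,"wy": 0,"wz": 0,"hand": 0},
    {"x": 1.0,"y": 0,"z": 0.5,"wx": 0,"wy": 0,"wz": 0,"hand": 0},
    {"x": 1.5,"y": 0,"z": 0.5,"wx": 0,"wy": 0,"wz": 0,"hand": 0},
    {"x": 2.0,"y": 0,"z": 0.5,"wx": 0,"wy": 0,"wz": 0,"hand": 0},
    {"x": 2.5,"y": 0,"z": 0.5,"wx": 0,"wy": 0,"wz": 0,"hand": 0},
    {"x": 3,"y": 0,"z": 0.5,"wx": 0,"wy": 0,"wz": 0,"hand": 0},
    {"x": 3.3,"y": 0,"z": 0.5,"wx": 0,"wy": 0,"wz": 0,"hand": 0},
    {"x": 3.6,"y": 0,"z": 0.5,"wx": 0,"wy": 0,"wz": 0,"hand": 0},
    {"x": 3.6,"y": 0,"z": 0.5,"wx": 0,"wy": 0,"wz": 0,"hand": 0},
    {"x": 3.6,"y": 0,"z": 0.5,"wx": 0,"wy": 0,"wz": 0,"hand": 0},
  ],
)

```text
time: 4.35
ee_pos: [539.5, -205.4, 179.4]
tcp_rot: [[0.001, 1.0, -0.0], [1.0, -0.001, -0.0], [-0.0, -0.0, -1.0]]
wrist_force: [-0.1, 0.1, -0.0]
gripper_width: -0.1
```

```bash
python3 - <<'E'
from h import *
i,d=manip.get_image('scene')
cv2.imwrite('pics/s2.png',cv2.resize(i[120:280,75:235],None,fx=3.5,fy=3.5,interpolation=2)[...,::-1])
E
```

```text
(no output)
```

View pics/s2.png

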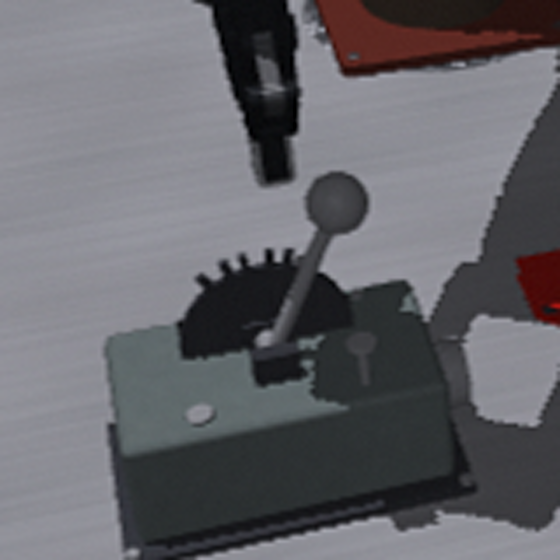

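The lever dropped into the pin-side notch, clear of the fingers. Next: retreat, raise, then check the ball and measure the pad accurately.

Emit:
jog_arm(
  targets=[
    {"x": -3,"y": 0,"z": 0,"wx": 0,"wy": 0,"wz": 0,"hand": 0},
    {"x": -4,"y": 0,"z": -4,"wx": 0,"wy": 0,"wz": 0,"hand": 0},
    {"x": -4,"y": 0,"z": -9,"wx": 0,"wy": 0,"wz": 0,"hand": 0},
    {"x": -4,"y": 0,"z": -14,"wx": 0,"wy": 0,"wz": 0,"hand": 0},
    {"x": -4,"y": 0,"z": -14,"wx": 0,"wy": 0,"wz": 0,"hand": 0},
  ],
)

```text
time: 4.9
ee_pos: [542.4, -247.7, 329.0]
tcp_rot: [[0.002, 1.0, 0.013], [1.0, -0.002, -0.008], [-0.008, 0.013, -1.0]]
wrist_force: [0.4, -0.9, 1.2]
gripper_width: 0.0
```

```bash
cat >> h.py <<'E'
def sel(P,box):
    P=P.reshape(-1,3); k=np.ones(len(P),bool)
    for a in range(3): k&=(P[:,a]>box[a][0])&(P[:,a]<box[a][1])
    return P[k]
E
python3 - <<'E'
from h import *
for n in('scene','top'):
    i,d=manip.get_image(n); P=cloud(n,d); np.savez(n+'1.npz',i=i,d=d)
    Q=sel(P,((500,590),(-220,-130),(172,222))); print(n,'ball',len(Q),Q.min(0),Q.max(0),Q.mean(0))
    dark=(i.max(-1)<40)
    for q in('paddle_pad','deadman','lever_ball'):
        for o in manip.cut_out(q,n)[:1]:
            R=o['region']; print(q,o['conf'],R.sum(),o['at'],np.nanmedian(P[R],axis=0).round(1),np.nanmean(P[R],axis=0).round(1))
        for o in manip.landmark_of(q,n)[:1]: print(' lm',o['conf'],o['at'])
    # pad: dark pts near
    B=P.copy(); B[~dark]=np.nan
    Q=sel(B,((460,550),(190,260),(96,125))); print('pad',len(Q),cv2.minAreaRect(Q[:,:2].astype(np.float32)))
    c=Q[:,:2].mean(0); print(c,np.linalg.lstsq(np.c_[Q[:,:2]-c,np.ones(len(Q))],Q[:,2],rcond=None)[0])
    Q=sel(P,((430,700),(140,300),(82,130))); print('paddle',len(Q),cv2.minAreaRect(Q[:,:2].astype(np.float32)))
E
```

```text
scene ball 260 [ 530.71716834 -190.28525896  172.38556062] [ 561.33600688 -156.21307308  207.80267828] [ 550.54680524 -174.3044325   195.59666908]
paddle_pad 0.85 661 [177.8, 345.8] [527.5 232.7  96.9] [532.3 232.5  97.1]
 lm 0.82 [163.6, 337.1]
deadman 0.72 2988 [204.3, 350.9] [569.4 227.2  30.4] [561.5 232.3  45.4]
 lm 0.91 [212.4, 346.4]
lever_ball 0.79 439 [185.5, 165.8] [ 546.4 -183.   186.6] [ 541.7 -184.4  167.5]
 lm 0.63 [179.6, 167.7]
pad 248 ((498.4620666503906, 225.8155059814453), (40.168582916259766, 46.097190856933594), 8.805508613586426)
[499.54682653 223.32102747] [-2.29962880e-01  1.38956594e-02  1.08992269e+02]
paddle 827 ((548.9292602539062, 242.03482055664062), (149.4613037109375, 69.65679931640625), 5.632198810577393)
top ball 199 [ 523.48396934 -191.23414597  187.04013453] [ 557.07200361 -156.0958358   211.02855681] [ 539.75989578 -171.97808266  200.5954072 ]
paddle_pad 0.89 787 [227.9, 164.7] [522.1 233.6  98.3] [528.9 232.4  98.5]
 lm 0.6 [239.7, 163.6]
deadman 0.8 2326 [217.0, 170.8] [543.6 224.6  31.3] [543.1 227.8  51.4]
 lm 0.93 [217.7, 169.1]
lever_ball 0.74 277 [224.0, 338.6] [ 538.7 -178.   198.5] [ 539.4 -185.2  172.8]
 lm 0.8 [218.3, 334.3]
pad 0 ((0.0, 0.0), (0.0, 0.0), 0.0)
[nan nan] [0. 0. 0.]
paddle 917 ((546.03759765625, 241.07943725585938), (149.92828369140625, 69.91959381103516), 5.54788875579834)<stdin>:13: RuntimeWarning: Mean of empty slice.
  ret = um.true_divide(
```

Ball centre y is about -173, matching the +0.45 notch at -174. Pad centre is about (498,226). Moving above the pad.

Emit:
jog_arm(
  targets=[
    {"x": 47.5,"y": -4.3,"z": 0,"wx": 0,"wy": 0,"wz": -9,"hand": 0},
    {"x": 47.5,"y": -4.3,"z": 0,"wx": 0,"wy": 0,"wz": -9,"hand": 0},
    {"x": 47.5,"y": -4.3,"z": 0,"wx": 0,"wy": 0,"wz": -9,"hand": 0},
    {"x": 47.5,"y": -4.3,"z": 0,"wx": 0,"wy": 0,"wz": -9,"hand": 0},
    {"x": 47.5,"y": -4.3,"z": 0,"wx": 0,"wy": 0,"wz": -9,"hand": 0},
    {"x": 47.5,"y": -4.3,"z": 0,"wx": 0,"wy": 0,"wz": -9,"hand": 0},
    {"x": 47.5,"y": -4.3,"z": 0,"wx": 0,"wy": 0,"wz": -9,"hand": 0},
    {"x": 47.5,"y": -4.3,"z": 0,"wx": 0,"wy": 0,"wz": -9,"hand": 0},
    {"x": 47.5,"y": -4.3,"z": 0,"wx": 0,"wy": 0,"wz": -9,"hand": 0},
    {"x": 47.5,"y": -4.3,"z": 5,"wx": 0,"wy": 0,"wz": -9,"hand": 0},
    {"x": 47.5,"y": -4.3,"z": 10,"wx": 0,"wy": 0,"wz": -9,"hand": 0},
    {"x": 47.5,"y": -4.3,"z": 14,"wx": 0,"wy": 0,"wz": -9,"hand": 0},
    {"x": 47.5,"y": -4.3,"z": 16,"wx": 0,"wy": 0,"wz": -9,"hand": 0},
    {"x": 47.5,"y": -4.3,"z": 16,"wx": 0,"wy": 0,"wz": -9,"hand": 0},
    {"x": 47.5,"y": -4.3,"z": 16,"wx": 0,"wy": 0,"wz": -9,"hand": 0},
  ],
)

```text
time: 7.1
ee_pos: [497.6, 229.8, 160.2]
tcp_rot: [[-0.155, 0.988, 0.001], [0.988, 0.155, 0.0], [0.0, 0.001, -1.0]]
wrist_force: [0.3, -1.0, 0.3]
gripper_width: -0.0
```

```bash
python3 - <<'E'
from h import *
i,d=manip.get_image('scene'); s=manip.state(); print(s['ee_pos'],s['wrist_force'],s['tcp_rot'])
cv2.imwrite('pics/s3.png',cv2.resize(i[90:240,290:420],None,fx=4,fy=4,interpolation=2)[...,::-1])
E
```

```text
[498.47979585 229.96214409 161.37258713] [-0.20375734  1.24237162  0.28458781] [[-1.54858881e-01  9.87932438e-01  2.86804239e-03]
 [ 9.87936538e-01  1.54857189e-01  8.04406365e-04]
 [ 3.50562159e-04  2.95801334e-03 -9.99995564e-01]]
```

View pics/s3.png

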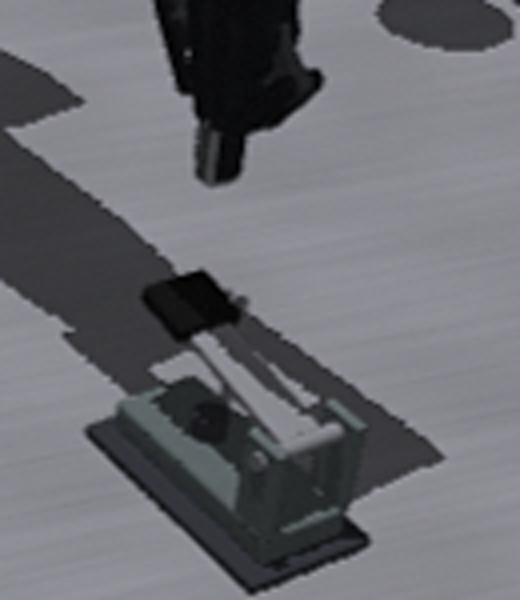

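The fingers stand over the pad. Correct y by -4 mm and descend to just above contact.

Emit:
jog_arm(
  targets=[
    {"x": -0.3,"y": 0,"z": 2,"wx": 0,"wy": 0,"wz": 0,"hand": 0},
    {"x": -0.3,"y": 0,"z": 3.5,"wx": 0,"wy": 0,"wz": 0,"hand": 0},
    {"x": -0.3,"y": 0,"z": 4.2,"wx": 0,"wy": 0,"wz": 0,"hand": 0},
    {"x": -0.3,"y": 0,"z": 4.2,"wx": 0,"wy": 0,"wz": 0,"hand": 0},
    {"x": -0.3,"y": 0,"z": 4.2,"wx": 0,"wy": 0,"wz": 0,"hand": 0},
  ],
)

```text
time: 7.65
ee_pos: [498.0, 226.9, 118.0]
tcp_rot: [[-0.155, 0.988, 0.001], [0.988, 0.155, 0.0], [0.0, 0.001, -1.0]]
wrist_force: [-0.0, -0.1, 0.1]
gripper_width: 0.2
```

Emit:
jog_arm(
  targets=[
    {"x": 0,"y": 0,"z": 0.3,"wx": 0,"wy": 0,"wz": 0,"hand": 0},
    {"x": 0,"y": 0,"z": 0.3,"wx": 0,"wy": 0,"wz": 0,"hand": 0},
    {"x": 0,"y": 0,"z": 0.3,"wx": 0,"wy": 0,"wz": 0,"hand": 0},
  ],
)

```text
time: 7.95
ee_pos: [497.8, 226.8, 114.6]
tcp_rot: [[-0.155, 0.988, 0.0], [0.988, 0.155, 0.0], [0.0, 0.0, -1.0]]
wrist_force: [-0.6, -0.2, -0.1]
gripper_width: -0.2
```

```bash
python3 - <<'E'
from h import *
i,d=manip.get_image('scene'); s=manip.state(); print(s['time'],s['ee_pos'],s['wrist_force'])
cv2.imwrite('pics/s4.png',cv2.resize(i[90:240,290:420],None,fx=4,fy=4,interpolation=2)[...,::-1])
E
```

```text
8.0 [497.73907191 226.77875738 114.59149681] [-0.04047209 -0.21028963 -0.11127928]
```

View pics/s4.png

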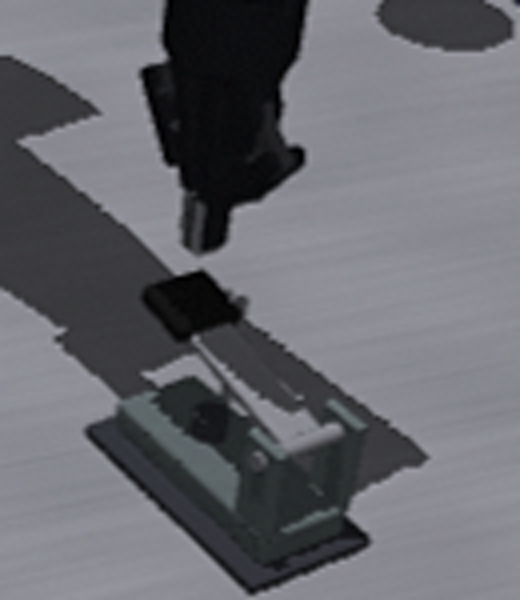

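```bash
python3 - <<'E'
from h import *
for z in (114.6,130,111,88): print(z,w2px('scene',(498,227,z)))
i,d=manip.get_image('scene');P=cloud('scene',d)
for r in range(140,178,2): print(r,P[r,339].round(1),i[r,339])
print(manip.state()['joint_positions'])
E
```

```text
114.6 (np.float64(163.28492370331426), np.float64(338.5370904851671), np.float64(1156.8214105689403))
130 (np.float64(157.86186880828294), np.float64(339.3053707943027), np.float64(1147.4535440400527))
111 (np.float64(164.5400089410304), np.float64(338.3592834570089), np.float64(1159.011301445823))
88 (np.float64(172.44799730800523), np.float64(337.2389643997951), np.float64(1173.0022709370185))
140 [503.6 216.4 184.2] [41 43 45]
142 [505.1 216.2 179.8] [64 65 68]
144 [507.6 215.4 176.1] [66 67 70]
146 [505.9 217.1 169.4] [66 67 70]
148 [507.  217.2 164.7] [60 61 64]
150 [507.2 217.9 159.2] [61 62 65]
152 [506.9 218.7 153.4] [61 62 66]
154 [307.4 337.3   0.7] [121 120 127]
156 [315.2 333.6  -0.5] [135 136 143]
158 [479.7 237.1 116. ] [1 0 2]
160 [483.1 235.8 112.7] [7 8 9]
162 [489.9 232.5 112. ] [8 9 9]
164 [495.5 230.  110.3] [ 9 10  9]
166 [502.1 226.9 109.5] [7 8 6]
168 [509.9 223.  109.7] [ 9 11 11]
170 [513.8 221.4 106.9] [9 8 8]
172 [516.  220.9 102.7] [12 13 13]
174 [520.7 218.8 100.6] [118 118 126]
176 [525.3 216.8  98.4] [108 109 115]
[2.83258332e-01 1.11188836e-01 1.81394422e+00 1.67709213e-05
 1.21611346e+00 1.27628258e-01]
```

```bash
python3 - <<'E'
from h import *
s=manip.state(); i,d=manip.get_image('wrist'); m=manip.camera_model('wrist'); print(m, s['ee_pos'])
np.savez('w.npz',i=i,d=d)
cv2.imwrite('pics/w1.png',i[...,::-1])
f=192/np.tan(np.radians(m['fovy'])/2)
r,c=np.mgrid[:384,:512]; dx=c-m['cx'];dy=r-m['cy'];rr=np.hypot(dx,dy)+1e-9;th=rr/f
P=np.stack([d*np.tan(th)*dx/rr,d*np.tan(th)*dy/rr,d,np.ones_like(d)],-1)@np.array(m['tool_from_camera']).T
P[d<=0]=np.nan; np.save('wt.npy',P)
for q in ('paddle_pad','deadman'):
    for o in manip.landmark_of(q,'wrist')[:2]:
        a=o['at']; print(q,o['conf'],a,P[int(a[0]),int(a[1])].round(1))
E
```

```text
{'fovy': 65.70646984690485, 'cx': 256.3273146499712, 'cy': 191.81790224395738, 'tool_from_camera': array([[ 6.80545523e-05, -9.49585082e-01, -3.13509438e-01,
         8.12903751e+01],
       [ 9.99999486e-01, -2.52455055e-04,  9.81731437e-04,
         3.42164787e-02],
       [-1.01138457e-03, -3.13509344e-01,  9.49584577e-01,
        -1.74441281e+02],
       [ 0.00000000e+00,  0.00000000e+00,  0.00000000e+00,
         1.00000000e+00]])} [497.75217815 226.7566135  114.5790203 ]
paddle_pad 0.57 [220.6, 252.5] [ 2.4 -2.6  5.2  1. ]
deadman 0.8 [174.6, 304.8] [12.8 43.6 84.8  1. ]
```

View pics/w1.png

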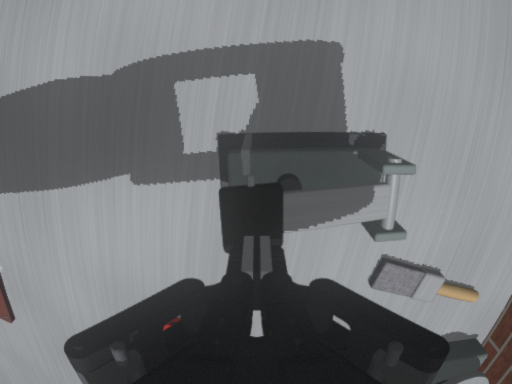

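```bash
python3 - <<'E'
from h import *
P=np.load('wt.npy');i=np.load('w.npz')['i']
for r in list(range(176,262,4)): print(r,P[r,248,:3].round(1),i[r,248],P[r,266,:3].round(1))
a,d=manip.get_image('scene')
cv2.imwrite('pics/s5.png',cv2.convertScaleAbs(cv2.resize(a[130:180,310:370],None,fx=12,fy=12,interpolation=0),alpha=3)[...,::-1])
E
```

```text
176 [31.4 -5.1  8.9] [79 81 82] [10.7  9.  85. ]
180 [28.8 -5.1  8.8] [80 82 85] [ 6.7  9.1 85.9]
184 [26.1 -5.1  8.6] [80 82 83] [25.2  6.6 11.8]
188 [24.  -5.1  6.8] [37 38 39] [23.5  6.5  8.4]
192 [22.  -5.1  4.7] [39 40 40] [21.3  6.4  7. ]
196 [19.3 -5.1  4.7] [39 40 42] [19.2  6.4  5.2]
200 [16.8 -5.1  4.2] [39 39 40] [15.8  6.5  6.9]
204 [13.9 -5.1  4.6] [40 41 42] [13.3  6.5  6.4]
208 [11.5 -5.1  3.6] [37 38 40] [10.4  6.5  6.4]
212 [ 8.6 -5.2  4. ] [39 40 40] [7.6 6.6 6.6]
216 [ 5.7 -5.2  4.2] [39 40 41] [4.9 6.6 6.1]
220 [ 2.6 -5.3  4.8] [42 42 43] [2.1 6.6 5.8]
224 [ 0.2 -5.3  3.8] [39 39 40] [-1.   6.7  6.4]
228 [-2.6 -5.3  3.6] [41 41 42] [-4.2  6.7  6.9]
232 [-6.  -5.3  4.4] [39 39 40] [-6.6  6.7  5.7]
236 [ 11.6  -4.1 -36.4] [73 74 75] [ 11.2   5.2 -35.5]
240 [ 11.6  -4.  -40.8] [75 77 78] [ 11.    5.1 -39.8]
244 [ 11.1  -4.  -44.2] [76 78 79] [ 11.2   5.  -44.4]
248 [ 11.5  -3.8 -49. ] [74 76 78] [ 11.4   4.8 -48.9]
252 [ 12.3  -3.7 -54.4] [75 77 79] [ 11.3   4.7 -52.6]
256 [ 11.2  -3.7 -56.1] [76 79 79] [ 11.5   4.6 -56.6]
260 [ 11.6  -3.6 -60.4] [75 77 78] [ 11.9   4.4 -60.8]
```

View pics/s5.png

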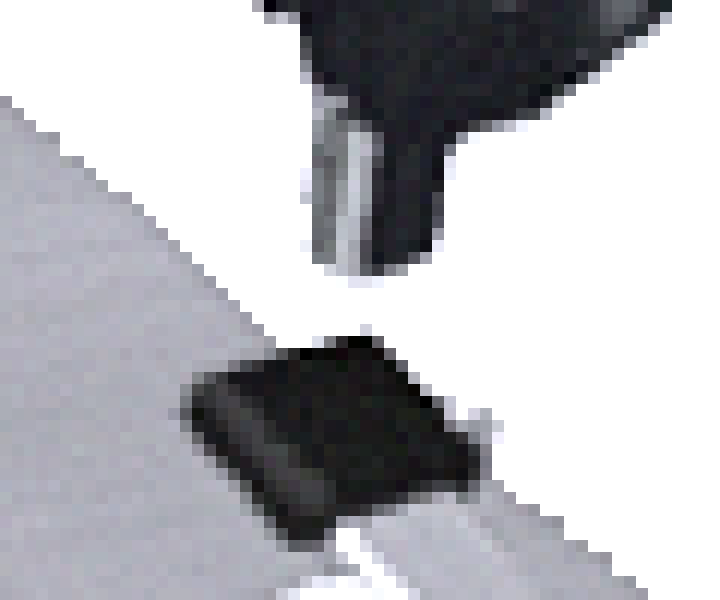

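```bash
python3 - <<'E'
from h import *
for z in range(170,240,10): print(z,w2px('scene',(552,-241,z)),w2px('scene',(550,-205,z-9)))
E
```

```text
170 (np.float64(194.6972147944565), np.float64(138.74123006854592), np.float64(956.0236461968716)) (np.float64(194.33143189693615), np.float64(157.482215252263), np.float64(972.7452387724886))
180 (np.float64(190.64471444224063), np.float64(138.06443110472065), np.float64(949.9406159833084)) (np.float64(190.3467310209021), np.float64(156.93505737145887), np.float64(966.6622085589255))
190 (np.float64(186.5399784933528), np.float64(137.3789083914494), np.float64(943.8575857697451)) (np.float64(186.31156255954588), np.float64(156.3809695508943), np.float64(960.5791783453623))
200 (np.float64(182.38199044320493), np.float64(136.68449216458856), np.float64(937.7745555561819)) (np.float64(182.22496161893807), np.float64(155.81981929647904), np.float64(954.496148131799))
210 (np.float64(178.16970724010423), np.float64(135.98100822642226), np.float64(931.6915253426187)) (np.float64(178.0859385502031), np.float64(155.25147071490557), np.float64(948.4131179182358))
220 (np.float64(173.9020584129251), np.float64(135.26827779997686), np.float64(925.6084951290554)) (np.float64(173.8934781505153), np.float64(154.6757844039342), np.float64(942.3300877046726))
230 (np.float64(169.57794516415652), np.float64(134.54611737755283), np.float64(919.5254649154922)) (np.float64(169.646538832947), np.float64(154.09261733840094), np.float64(936.2470574911093))
```

Both cameras show the finger end about 36 mm above the reported TCP, though the wrist and scene cameras agree on the pad. I'll descend in small steps and use force and pictures rather than trust the reported TCP.

Emit:
jog_arm(
  targets=[
    {"x": 0,"y": 0,"z": 0.5,"wx": 0,"wy": 0,"wz": 0,"hand": 0},
    {"x": 0,"y": 0,"z": 0.8,"wx": 0,"wy": 0,"wz": 0,"hand": 0},
    {"x": 0,"y": 0,"z": 0.8,"wx": 0,"wy": 0,"wz": 0,"hand": 0},
  ],
)

```text
time: 8.55
ee_pos: [497.0, 226.5, 105.4]
tcp_rot: [[-0.155, 0.988, -0.001], [0.988, 0.155, -0.0], [-0.0, -0.002, -1.0]]
wrist_force: [-0.0, -0.6, -0.2]
gripper_width: 0.1
```

```bash
cat > look.py <<'E'
from h import *
import sys
a,d=manip.get_image('scene');s=manip.state(); print(s['time'],s['ee_pos'].round(2),s['wrist_force'].round(2),s['ft_torque'].round(3),s['joint_efforts'].round(2))
cv2.imwrite(f'pics/{sys.argv[1]}.png',cv2.convertScaleAbs(cv2.resize(a[130:230,300:400],None,fx=6,fy=6,interpolation=2),alpha=2.2)[...,::-1])
P=cloud('scene',d); B=P.copy(); B[a.max(-1)>=40]=np.nan
Q=sel(B,((470,530),(195,255),(60,122)))
if len(Q)>30:
    c=np.array([498,226.]); A=np.c_[Q[:,:2]-c,np.ones(len(Q))]; k=np.ones(len(Q),bool)
    for _ in range(6):
        w=np.linalg.lstsq(A[k],Q[k,2],rcond=None)[0]; r=abs(A@w-Q[:,2]); k=r<max(4,1.5*np.median(r))
    print('pad plane',w,k.sum(),len(Q))
E
python3 look.py s6
```

```text
8.6 [497.19 226.56 105.76] [-0.47 -0.53  0.6 ] [ 0.004 -0.033 -0.035] [-0.000e+00 -4.191e+01 -3.598e+01 -0.000e+00 -2.000e-02  0.000e+00]
pad plane [-1.89472262e-01 -2.48424136e-02  1.09897819e+02] 230 264
```

View pics/s6.png

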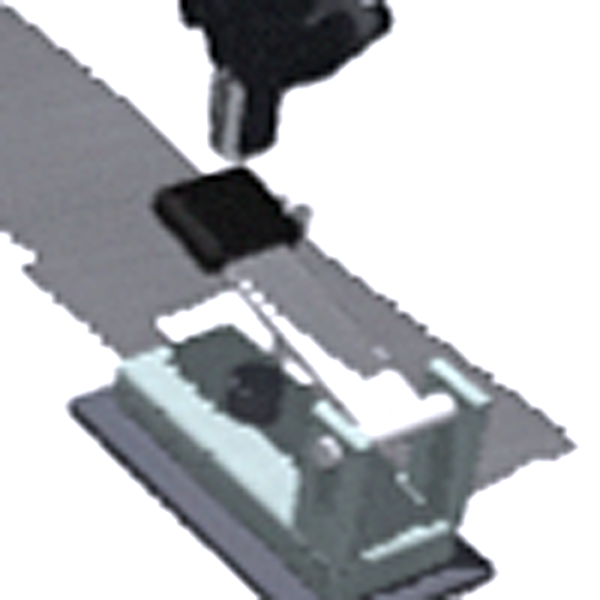

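No contact, so the offset is real. Next: descend to just above the expected contact (TCP about 80).

Emit:
jog_arm(
  targets=[
    {"x": 0,"y": 0,"z": 1,"wx": 0,"wy": 0,"wz": 0,"hand": 0},
    {"x": 0,"y": 0,"z": 2,"wx": 0,"wy": 0,"wz": 0,"hand": 0},
    {"x": 0,"y": 0,"z": 2.4,"wx": 0,"wy": 0,"wz": 0,"hand": 0},
    {"x": 0,"y": 0,"z": 2.4,"wx": 0,"wy": 0,"wz": 0,"hand": 0},
    {"x": 0,"y": 0,"z": 2.4,"wx": 0,"wy": 0,"wz": 0,"hand": 0},
  ],
)

```text
time: 9.1
ee_pos: [497.5, 226.7, 82.1]
tcp_rot: [[-0.155, 0.988, -0.0], [0.988, 0.155, -0.0], [-0.0, -0.0, -1.0]]
wrist_force: [0.3, -0.1, -0.5]
gripper_width: -0.1
```

```bash
python3 look.py s7
```

```text
9.15 [497.8  226.72  82.5 ] [-0.19 -0.05 -0.43] [-0.01  -0.026 -0.095] [ 0.000e+00 -4.219e+01 -3.491e+01 -0.000e+00  2.000e-02 -0.000e+00]
pad plane [-2.37804178e-01 -4.40480408e-02  1.09806607e+02] 168 205
```

View pics/s7.png

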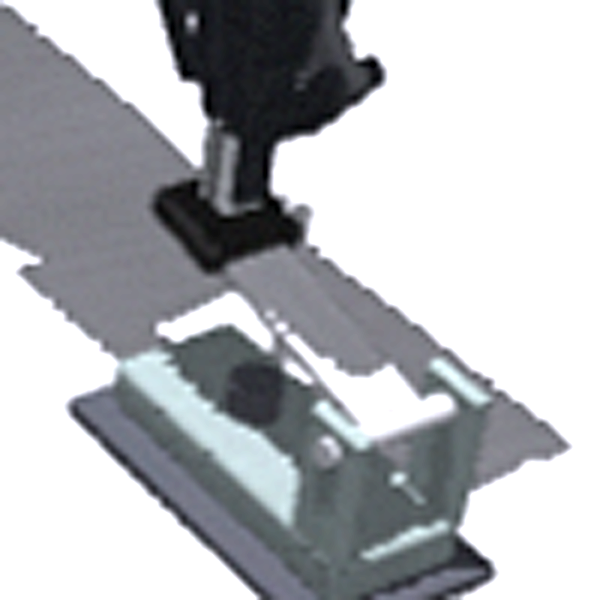

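Emit:
jog_arm(
  targets=[
    {"x": 0,"y": 0,"z": 0.3,"wx": 0,"wy": 0,"wz": 0,"hand": 0},
    {"x": 0,"y": 0,"z": 0.3,"wx": 0,"wy": 0,"wz": 0,"hand": 0},
    {"x": 0,"y": 0,"z": 0.3,"wx": 0,"wy": 0,"wz": 0,"hand": 0},
  ],
)

```text
time: 9.45
ee_pos: [497.7, 226.7, 79.4]
tcp_rot: [[-0.155, 0.988, 0.0], [0.988, 0.155, -0.0], [-0.0, 0.0, -1.0]]
wrist_force: [0.5, -0.5, -0.6]
gripper_width: -0.2
```

Emit:
jog_arm(
  targets=[
    {"x": 0,"y": 0,"z": 0.3,"wx": 0,"wy": 0,"wz": 0,"hand": 0},
    {"x": 0,"y": 0,"z": 0.3,"wx": 0,"wy": 0,"wz": 0,"hand": 0},
    {"x": 0,"y": 0,"z": 0.3,"wx": 0,"wy": 0,"wz": 0,"hand": 0},
  ],
)

```text
time: 9.75
ee_pos: [497.9, 226.8, 76.7]
tcp_rot: [[-0.155, 0.988, 0.001], [0.988, 0.155, 0.0], [0.0, 0.001, -1.0]]
wrist_force: [-0.1, -0.6, 3.6]
gripper_width: 0.1
```

Emit:
jog_arm(
  targets=[
    {"x": 0,"y": 0,"z": 0.3,"wx": 0,"wy": 0,"wz": 0,"hand": 0},
    {"x": 0,"y": 0,"z": 0.3,"wx": 0,"wy": 0,"wz": 0,"hand": 0},
    {"x": 0,"y": 0,"z": 0.3,"wx": 0,"wy": 0,"wz": 0,"hand": 0},
  ],
)

```text
time: 10.05
ee_pos: [497.7, 226.8, 73.4]
tcp_rot: [[-0.155, 0.988, 0.0], [0.988, 0.155, 0.0], [0.0, 0.0, -1.0]]
wrist_force: [-1.3, 1.1, 3.2]
gripper_width: -0.1
```

```bash
python3 look.py s8
```

```text
10.1 [497.74 226.81  73.46] [-0.65  0.75  3.19] [ 0.019  0.088 -0.014] [ -0.27 -40.93 -33.45  -0.14  -0.15  -0.  ]
pad plane [-1.57595116e-01 -2.77434170e-02  1.04247052e+02] 148 202
```

View pics/s8.png

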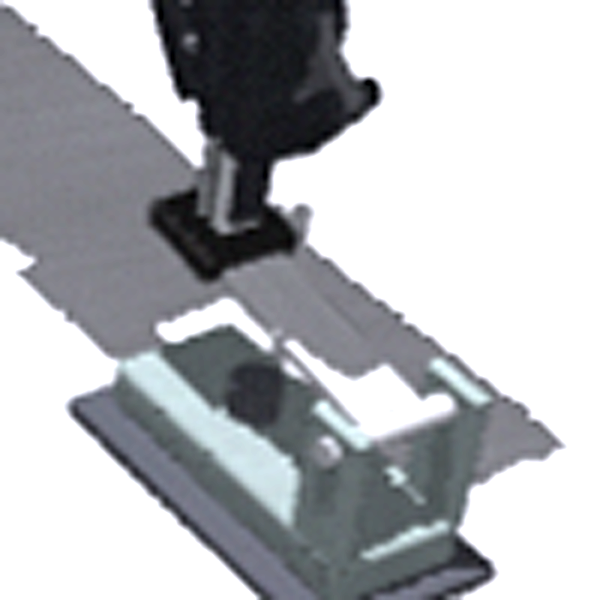

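Contact came at TCP z about 77, so the tip offset is about 36.5 mm and half travel should be at TCP z about 51.5. I'll press part of the way first.

Emit:
jog_arm(
  targets=[
    {"x": 0,"y": 0,"z": 0.4,"wx": 0,"wy": 0,"wz": 0,"hand": 0},
    {"x": 0,"y": 0,"z": 0.8,"wx": 0,"wy": 0,"wz": 0,"hand": 0},
    {"x": 0,"y": 0,"z": 1.2,"wx": 0,"wy": 0,"wz": 0,"hand": 0},
    {"x": 0,"y": 0,"z": 1.5,"wx": 0,"wy": 0,"wz": 0,"hand": 0},
    {"x": 0,"y": 0,"z": 1.5,"wx": 0,"wy": 0,"wz": 0,"hand": 0},
    {"x": 0,"y": 0,"z": 1.5,"wx": 0,"wy": 0,"wz": 0,"hand": 0},
  ],
)

```text
time: 10.7
ee_pos: [496.6, 226.5, 57.6]
tcp_rot: [[-0.155, 0.988, -0.002], [0.988, 0.155, -0.001], [-0.0, -0.002, -1.0]]
wrist_force: [-4.4, -0.7, 6.1]
gripper_width: 0.3
```

```bash
python3 look.py s9
```

```text
10.75 [496.55 226.5   57.71] [-4.14 -0.78  4.56] [-0.043  0.737  0.006] [ -0.69 -40.86 -34.17  -0.2   -1.43  -0.  ]
pad plane [-3.52262527e-02  6.55188073e-03  8.88462046e+01] 136 220
```

View pics/s9.png

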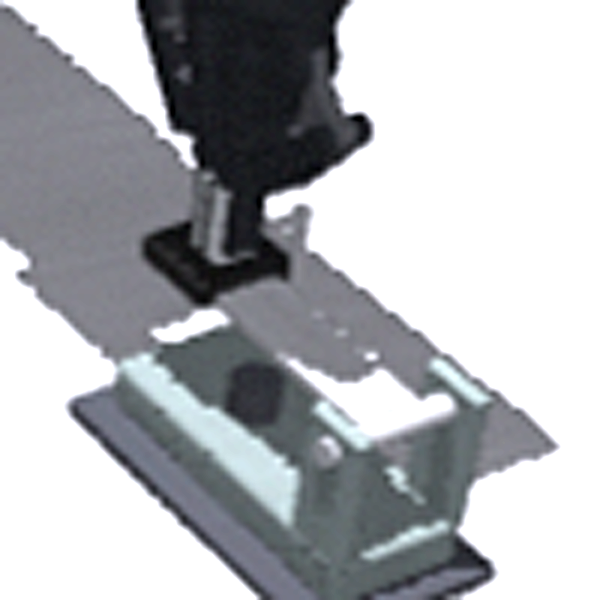

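Emit:
jog_arm(
  targets=[
    {"x": 0,"y": 0,"z": 0.15,"wx": 0,"wy": 0,"wz": 0,"hand": 0},
    {"x": 0,"y": 0,"z": 0.3,"wx": 0,"wy": 0,"wz": 0,"hand": 0},
    {"x": 0,"y": 0,"z": 0.3,"wx": 0,"wy": 0,"wz": 0,"hand": 0},
    {"x": 0,"y": 0,"z": 0.3,"wx": 0,"wy": 0,"wz": 0,"hand": 0},
  ],
)

```text
time: 11.15
ee_pos: [496.7, 226.5, 54.9]
tcp_rot: [[-0.155, 0.988, -0.002], [0.988, 0.155, -0.0], [-0.0, -0.002, -1.0]]
wrist_force: [-4.1, -0.7, 7.2]
gripper_width: -0.2
```

```bash
for k in 1 2 3 4; do python3 look.py s10; done; python3 - <<'E'
from h import *
a,d=manip.get_image('scene'); P=cloud('scene',d)
cv2.imwrite('pics/s11.png',cv2.convertScaleAbs(cv2.resize(a[155:185,318:358],None,fx=18,fy=18,interpolation=2),alpha=2.5)[...,::-1])
E
```

```text
11.2 [496.74 226.52  54.91] [-3.83 -0.72  5.84] [-0.112  0.706 -0.061] [ -0.64 -40.6  -33.78  -0.17  -1.41   0.  ]
pad plane [-3.15790325e-02  2.03026477e-02  8.64644881e+01] 138 225
11.25 [496.79 226.52  54.96] [-4.3   0.32  6.6 ] [-0.087  0.696  0.035] [ -0.64 -40.61 -33.79  -0.17  -1.4    0.  ]
pad plane [-1.01577118e-02  9.56555889e-03  8.62263382e+01] 131 220
11.3 [496.74 226.52  54.94] [-3.65 -0.71  6.54] [-0.012  0.654 -0.015] [ -0.64 -40.62 -33.8   -0.17  -1.4    0.  ]
pad plane [-1.65504695e-02  3.92267184e-02  8.63795346e+01] 130 219
11.35 [496.74 226.52  54.94] [-3.79 -0.18  6.25] [-0.163  0.749  0.028] [ -0.64 -40.63 -33.8   -0.17  -1.4    0.  ]
pad plane [-2.95588617e-03  2.00030358e-02  8.60757750e+01] 134 218
```

View pics/s11.png

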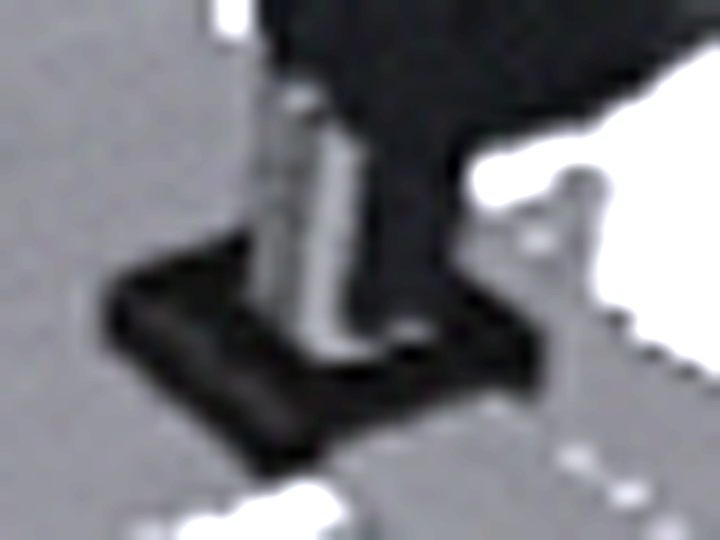

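```bash
python3 - <<'E'
from h import *
yaw=0.154; u=np.array([np.cos(yaw),np.sin(yaw)]); v=np.array([-u[1],u[0]]); c=np.array([498,226.])
def prof(d,n):
    P=cloud(n,d).reshape(-1,3); P=P[np.isfinite(P[:,0])]
    X=(P[:,:2]-c)@u; Y=(P[:,:2]-c)@v; k=(X>26)&(X<95)&(abs(Y)<11)&(P[:,2]>60)&(P[:,2]<115)
    X=X[k];Z=P[k,2]; m=np.ones(len(X),bool)
    for _ in range(8):
        w=np.polyfit(X[m],Z[m],1); r=abs(np.polyval(w,X)-Z); m=r<4
    return w.round(4),np.polyval(w,[0,112.7]).round(1),m.sum(),len(X)
for n in('scene','top'):
    for f in ('0','1'):
        print(n,'rest',prof(np.load(n+f+'.npz')['d'],n))
    ds=[manip.get_image(n)[1] for _ in range(3)]
    for d in ds: print(n,'now',prof(d,n))
E
```

```text
scene rest (array([ -0.2101, 104.4125]), array([104.4,  80.7]), np.int64(210), 225)
scene rest (array([ -0.1991, 103.8418]), array([103.8,  81.4]), np.int64(208), 225)
scene now (array([-5.30000e-03,  8.15553e+01]), array([81.6, 81. ]), np.int64(166), 172)
scene now (array([3.90000e-03, 8.10123e+01]), array([81. , 81.4]), np.int64(174), 186)
scene now (array([3.20000e-03, 8.12982e+01]), array([81.3, 81.7]), np.int64(174), 185)
top rest (array([ -0.189 , 102.9375]), array([102.9,  81.6]), np.int64(224), 247)
top rest (array([ -0.1992, 103.5893]), array([103.6,  81.1]), np.int64(229), 245)
top now (array([2.71000e-02, 7.95658e+01]), array([79.6, 82.6]), np.int64(107), 125)
top now (array([6.90000e-03, 8.09292e+01]), array([80.9, 81.7]), np.int64(117), 125)
top now (array([1.62000e-02, 8.03057e+01]), array([80.3, 82.1]), np.int64(121), 130)
```

The paddle arm is level: its slope changed 0.205 rad from rest in scene and about 0.21 in top, against a target of 0.20, and the force is steady at about 6.3 N. One last check of the lever and the other objects, then I hand in.

```bash
python3 - <<'E'
from h import *
a,d=manip.get_image('scene');P=cloud('scene',d)
Q=sel(P,((500,590),(-220,-130),(175,222))); print('ball',Q.min(0),Q.max(0))
cv2.imwrite('pics/s12.png',a[...,::-1])
s=manip.state(); print(s['time'],s['ee_pos'],s['wrist_force'],np.abs(s['dq']).max())
E
```

```text
ball [ 530.31181269 -190.26766373  176.73192533] [ 561.50249065 -156.28877108  208.03284161]
11.75 [496.75547406 226.51332273  54.97949412] [-4.49752257 -0.54867462  6.24675859] 0.0020878167741320724
```

View pics/s12.png

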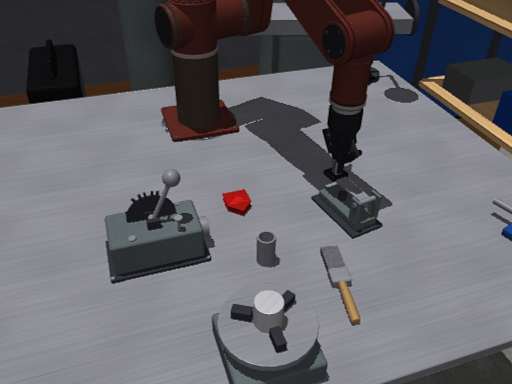

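The picture shows the lever in the pin-side notch (ball at 177,171), the bystanders in their original places, and the fingers holding the pad at about 173,338.

```bash
python3 -c "
from bench import manip
print(manip.close_job())"
```

```text
the job is handed in; nothing more can be done
None
```

I threw the gear lever into the +y end notch, the one with the setup pin, and let it go. Then I pressed the dead-man paddle to half travel with shut fingers and handed the job in at about 11.8 s while still holding it. No verdict was reported.

- **Lever:** the ball centre is at y ≈ -173 mm, and the notch is at -174 mm. It dropped in by itself and was still there in the last picture.
- **Paddle:** its slope changed by about 0.205 rad in the scene camera and about 0.21 in the top camera, against the 0.20 wanted. The upward force was about 6.2 N and the arm was still. I did not read the marks on the post. I pressed in small steps, and nothing showed the paddle going past this point.
- **Other things on the table:** the magnet, tube and brush look unmoved in the last picture.

**TCP disagreement:** the fingertips really end about 36 mm short of the reported TCP. The scene and wrist pictures showed this, and the paddle contact height confirmed it. So I set the paddle depth by force and camera rather than by reported height. I only noticed this after the lever was thrown, so that push touched the ball near its top, not at its middle as planned. It still worked.

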